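Load the tube mixer and hold its run plunger half way

TASK

Move the red-capped tube from the wooden rack into the mixer pocket marked with one dot, then the blue-capped tube into the pocket marked with two dots, each pushed or lowered fully home and let go. Then press the red spring plunger on the mixer about half way down (12 mm of its 24 mm, never to the bottom) and finish while still holding it there: do not let it come up. Leave the other two tubes and everything else on the bench where they are.

Things in the scene. Friction and masses are not known exactly. Their poses are not given: they have to be found in the camera images.
- mixer: The tube mixer: a white block with a blue foot stripe, 140 mm (its x) by 300 mm (its y) by 75 mm high, fixed to the bench. Origin at the centre of its underside. Three pockets lie in a row along its y axis at x = 0, y = +100, +40 and -20 mm (60 mm apart); the red run plunger stands at x = 0, y = -105 mm. A seated tube stands out 55 mm above the block.
- pocket1 (a point): Mouth centre, at the block's top face (75 mm above the bench), of the pocket whose yellow plate bears one black dot. The plate (36 x 50 mm, flat) lies on the block's +x side of the pocket; which of the three pockets it belongs to varies. The pocket is a blind upright hole, 21 mm in diameter, 45 mm deep, with a 2 mm chamfer. Axes: those of the mixer.
- pocket2 (a point): Mouth centre, at the block's top face (75 mm above the bench), of the pocket whose yellow plate bears two black dots. The plate (36 x 50 mm, flat) lies on the block's +x side of the pocket; which of the three pockets it belongs to varies. The pocket is a blind upright hole, 21 mm in diameter, 45 mm deep, with a 2 mm chamfer. Axes: those of the mixer.
- pocket3 (a point): Mouth centre, at the block's top face (75 mm above the bench), of the pocket whose yellow plate bears three black dots. The plate (36 x 50 mm, flat) lies on the block's +x side of the pocket; which of the three pockets it belongs to varies. The pocket is a blind upright hole, 21 mm in diameter, 45 mm deep, with a 2 mm chamfer. Axes: those of the mixer. It stays empty.
- plunger (a joint): Travel of the spring-loaded run plunger, m, straight down: 0 released, 0.024 at the bottom stop; 0.012 is half way. It springs back when let go. Pressing needs about 4 N to start it, 7 N at half way and 10 N at the bottom. Its stem is white, green and black from the head down: from about 8 mm of travel the black has sunk out of sight, from 16 mm the green has too.
- plunger_top (a point): Centre of the top of the plunger's flat red head (42 mm in diameter, 12 mm thick). Released, it is 127 mm above the bench, 52 mm above the block's top; it goes down with the plunger.
- rack: Wooden tube rack, 240 mm (its x) by 64 mm by 55 mm high, fixed. Origin at the centre of its underside. Four holes in a row along its x axis at -82.5, -27.5, +27.5 and +82.5 mm, 21 mm in diameter, 45 mm deep; tubes stand out 55 mm above it.
- tube_red_centre (a point): Centre (half-way up, 50 mm above its foot) of the red-capped glass sample tube: 100 mm long in all, 18 mm in diameter with a tapered foot; the opaque cap is 22 mm in diameter and takes up the top 25 mm. About 30 g. z points from foot to cap. Starts upright in one of the rack's four holes (which one varies), cap up.
- tube_blue_centre (a point): Centre (half-way up, 50 mm above its foot) of the blue-capped glass sample tube: 100 mm long in all, 18 mm in diameter with a tapered foot; the opaque cap is 22 mm in diameter and takes up the top 25 mm. About 30 g. z points from foot to cap. Starts upright in one of the rack's four holes (which one varies), cap up.
- tube_white_centre (a point): Centre (half-way up, 50 mm above its foot) of the white-capped glass sample tube: 100 mm long in all, 18 mm in diameter with a tapered foot; the opaque cap is 22 mm in diameter and takes up the top 25 mm. About 30 g. z points from foot to cap. Starts upright in one of the rack's four holes (which one varies), cap up. It stays in the rack.
- tube_black_centre (a point): Centre (half-way up, 50 mm above its foot) of the black-capped glass sample tube: 100 mm long in all, 18 mm in diameter with a tapered foot; the opaque cap is 22 mm in diameter and takes up the top 25 mm. About 30 g. z points from foot to cap. Starts upright in one of the rack's four holes (which one varies), cap up. It stays in the rack.
- dropper_a: Small amber bottle with red cap, 34 mm in diameter, 75 mm high, on the right near the robot. Bystander, to be left where it stands. Origin at the centre of its underside.
- dropper_b: Small amber bottle with white cap, 34 mm in diameter, 75 mm high, behind the rack. Bystander, to be left where it stands. Origin at the centre of its underside.
- beaker: Glass beaker, 70 mm in diameter, 90 mm high, at the back of the bench. Bystander, to be left where it stands. Origin at the centre of its underside.
- dish: Shallow white dish, 80 mm in diameter, 16 mm high, on the robot's side of the mixer. Bystander, to be left where it stands. Origin at the centre of its underside.

How it is judged:
By the outcome, as a careful person would: the job done as asked, in the order asked, and still so for the second after the job is handed in, while the arm keeps its last pose, push and grip.
It also fails if it takes over 67 s, if anything falls off the work surface, if the arm or the gripper's body presses on something with over 40 N, if the wrist force passes 120 N, or if a joint passes its speed limit or range.

ROBOT

A 6-joint arm with a two-finger parallel gripper is mounted at the origin on the work surface. World frame = base frame: x ahead of the robot, y to its left, z up, the work surface at z = 0. Lengths are in m, angles in rad, forces in N, time in s.
With the tool pointing down it reaches from about 0.375 to 0.9 m from the base axis. Payload 3.1 kg.
Tool frame: the origin (TCP) lies at the centre of the arm's flange, where the gripper is bolted on; the fingertips stand 173 mm ahead of it and the grasp point (between the pads) lies 155 mm ahead of it (tip_extent is the distance from the TCP to the fingertips, in m); z points along the fingers, y is the direction in which the jaws open and shut (so a half turn about z gives the same grasp; the last joint's range is limited). The gripper opens to 85 mm and grips with 20 to 120 N. Pads are 22 mm wide; open, the fingers measure 114 mm over their backs; the gripper's body (76 mm by 85 mm) begins 54 mm behind the grasp point. The pads swing forward as they close: fully open they stand 13 mm farther back than shut.
Start: joints at [-1.365, 0.527, 1.433, -0, 1.181, -0.178], TCP at [0.235, -0.579, 0.405] pointing down, gripper open.
Joint ranges: [-3.08, 3.08], [-0.75, 2.2], [0.22, 2.44], [-1.43, 4.57], [0, 2.65], [-2.85, 2.85]. Speed limits (rad/s): [2.79, 2.79, 3.14, 3.14, 3.14, 3.14].

INTERFACE

Orientations are given as a unit quaternion [x, y, z, w].
In Python, from station import sense, snapshot, sign_off, tip_extent gives the robot as it stands. The module is installed in compiled form; this text tells all that it offers.
- The arm moves only by the tool servo_tool, never from a script. Its argument "rows" is a list of rows, each a list of 3 entries, a list of its own where there are three numbers: the shift along the tool's x, y, z in mm, then the turn about the tool's z in degrees, then the opening, from -1 (shut) to 1 (fully open), so that 0 is half open. A call has 1 to 8 rows; each row is the pose to reach, as a shift and turn from the pose measured when the call began, along the tool's axes at that moment; what a row does not reach only later rows make up. A row lasts 1/10 s, in which the tool goes at most 50 mm and 8.59 degrees, less where a joint would pass 70% of its speed; a pose out of reach is approached as far as the arm can. A call with a gripper value outside its range is refused whole. The fingers move at their own pace and stop on an object; "force" is the grip in N (left out, the last holds). Time passes only in rows, so rows that repeat a pose let the fingers close. It gives the time, the measured TCP pose, the force and the opening at its end, in the units of the state.
- sense(): the state, without advancing time (a new reading comes with each control period).
- snapshot(name): name is "scene" or "top" or "wrist"; returns a dict with "image" (420x560x3 uint8, blue, green, red), "z_map" (420x560 float32, m along the optical axis (not along the pixel's ray), 0 where there is no reading), "vertical_fov" (degrees; the focal length in pixels is half the picture's height over the tangent of half this angle, whatever the lens; pixels are square), "cx", "cy" (the principal point, pixels), "cam_to_world" (4x4, takes a point from camera to world coordinates). Camera axes: x right, y down, z forward; pixel columns grow to the right and rows downward; lengths in m; the calibration is good to about 2 mm. A picture is of the moment at which its call begins.
- sign_off(): hands the job in, once; it reports no verdict.
The state is a dict: "t": time; "q": joint angles; "qd": joint speeds; "tau": joint torques, N m; "tcp_pos": TCP position; "tool_rot": TCP orientation; "force": force on the tool from outside, world axes, zero at the start; "ft_torque": the same for the moment, N m; "finger_gap": opening from 0.0 (shut) to 1.0 (fully open).
Only numpy, scipy, OpenCV 4.12 (cv2) and the standard library are available. Lean on these libraries where they do the work, as an engineer would, in place of code of your own. Each camera call takes 0.05 s, during which the arm holds its last target. There are 200 camera calls.

## Working session

There is one attempt and no reset: what is moved stays moved. The work goes in short steps, Python scripts to look and compute and a tool call to move; the robot and the scene stay as the last step left them, time stands still between calls to the robot, and variables do not carry over. Pictures are saved under pics/ and viewed, about 8 in all and at most 12, crops included, and the job is handed in when it is done.

Besides the shell and the picture viewer there is one more tool, called after "Request:" as name([rows], argument=value, ...), one row to a line, values as JSON. servo_tool: Moves the arm, as the interface text tells. Its arguments: {"type":"object","properties":{"rows":{"type":"array"},"force":{"type":"number"}},"required":["rows"]}

```bash
mkdir -p pics; cat > h.py <<'E'
import numpy as np, cv2
from station import sense, snapshot, tip_extent
from scipy.spatial.transform import Rotation as R
def snap(n,f=None):
    s=snapshot(n)
    if f: cv2.imwrite('pics/'+f,s['image'])
    return s
def foc(s): return s['image'].shape[0]/2/np.tan(np.radians(s['vertical_fov'])/2)
def onplane(s,u,v,z):
    M=np.array(s['cam_to_world']); d=M[:3,:3]@np.array([(u-s['cx'])/foc(s),(v-s['cy'])/foc(s),1.]); o=M[:3,3]
    return o+d*(z-o[2])/d[2]
def proj(s,p):
    M=np.linalg.inv(np.array(s['cam_to_world'])); c=M[:3,:3]@np.array(p)+M[:3,3]
    return c[:2]/c[2]*foc(s)+[s['cx'],s['cy']]
E
python3 - <<'E'
from h import *
import pickle
a=snap('top','top.png');b=snap('scene','scene.png')
pickle.dump((a,b),open('s0.pkl','wb'))
print(sense()); 
for s in(a,b): print(s['vertical_fov'],s['cx'],s['cy'],np.round(s['cam_to_world'],3))
E
```

```text
{'t': 0.1, 'q': array([-1.36448846e+00,  5.28372792e-01,  1.43376497e+00, -4.14977103e-06,
        1.18139236e+00, -1.78480564e-01]), 'qd': array([ 0.00073921, -0.00012313, -0.00351069, -0.00065224,  0.00134081,
        0.00032353]), 'tau': array([ 8.97617997e-05, -4.43306136e+01, -1.78586161e+01, -2.33628034e-04,
        3.89330715e-03, -2.84380455e-06]), 'tcp_pos': array([ 0.23457657, -0.57898004,  0.40383432]), 'tool_rot': array([ 9.81548641e-01,  1.91210166e-01, -1.53967922e-05, -9.68613493e-04]), 'force': array([ 0.34607273, -0.47413344, -0.97145955]), 'ft_torque': array([ 0.01601434, -0.03534219, -0.02605694]), 'finger_gap': 0.998758009533037}
50.366065276073726 283.21428455791397 215.3232755994241 [[ 0.026 -0.993  0.115  0.446]
 [-1.    -0.026 -0.002 -0.007]
 [ 0.005 -0.115 -0.993  1.161]
 [ 0.     0.     0.     1.   ]]
56.38220874832128 285.4495164737979 206.1521661510849 [[-0.482  0.461 -0.745  1.158]
 [ 0.876  0.265 -0.403  0.3  ]
 [ 0.012 -0.847 -0.531  0.541]
 [ 0.     0.     0.     1.   ]]
```

View pics/top.png

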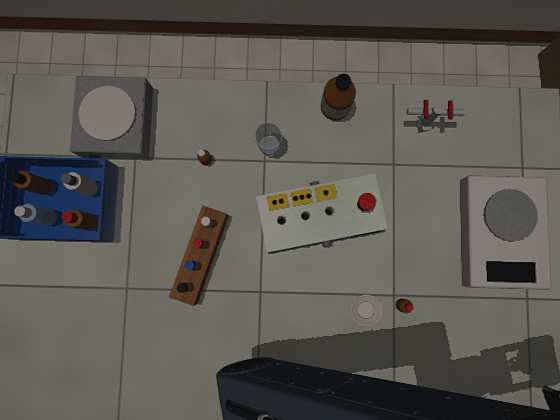

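View pics/scene.png

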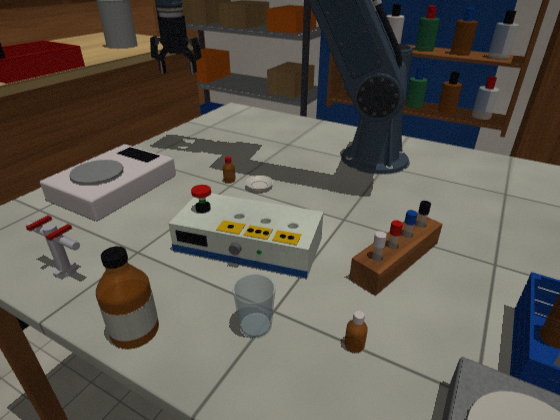

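The top view shows the plates as two dots at (278,201), three at (302,197) and one at (326,192). The pockets are at about (281,220), (305,215) and (329,211), and the plunger is at (367,202). The caps are white (207,222), red (199,243), blue (191,266) and black (183,288). Next I'll measure these.

```bash
cat > m.py <<'E'
from h import *
import pickle
a,b=pickle.load(open('s0.pkl','rb'))
im=a['image'];hsv=cv2.cvtColor(im,cv2.COLOR_BGR2HSV)
def cents(mask,box,amin=8):
    x0,y0,x1,y1=box; m=np.zeros(mask.shape,np.uint8); m[y0:y1,x0:x1]=mask[y0:y1,x0:x1]
    n,_,st,c=cv2.connectedComponentsWithStats(m)
    return [(st[i,4],c[i]) for i in range(1,n) if st[i,4]>=amin]
H,S,V=cv2.split(hsv)
red=(((H<6)|(H>174))&(S>170)&(V>70)).astype(np.uint8); blue=((H>105)&(H<130)&(S>120)&(V>60)).astype(np.uint8)
yel=((H>18)&(H<32)&(S>150)&(V>120)).astype(np.uint8); dark=(V<60).astype(np.uint8)
T={}
for n,mk,box,z in (('red',red,(170,200,235,305),.11),('blue',blue,(170,200,235,305),.11),('plunger',red,(350,185,385,220),.127),('plates',yel,(260,180,345,215),.076),('pockets',dark,(270,203,340,228),.075)):
    for A,c in cents(mk,box): print(n,A,c.round(1),onplane(a,*c,z).round(4))
wh=(S<60)&(V>130); print('white',[(A,c.round(1),onplane(a,*c,.11).round(4)) for A,c in cents(wh.astype(np.uint8),(195,212,216,230))])
print('black',[(A,c.round(1),onplane(a,*c,.11).round(4)) for A,c in cents((V<45).astype(np.uint8),(172,280,192,296))])
m=cv2.resize(im[170:310,160:400],None,fx=3.3,fy=3.3,interpolation=cv2.INTER_CUBIC);cv2.imwrite('pics/crop.png',m)
E
python3 m.py
```

```text
red 67 [197.1 242.8] [0.4978 0.1916 0.11  ]
blue 64 [189.2 265.1] [0.4453 0.2076 0.11  ]
plunger 225 [366.7 201. ] [ 0.6049 -0.2035  0.127 ]
plates 233 [325.4 192.2] [ 0.6319 -0.1115  0.076 ]
plates 187 [301.4 196.9] [ 0.6188 -0.0525  0.076 ]
plates 215 [277.6 201.5] [0.6058 0.0057 0.076 ]
pockets 49 [328.7 210.6] [ 0.5867 -0.1202  0.075 ]
pockets 46 [305.  215.5] [ 0.5731 -0.0623  0.075 ]
pockets 46 [280.9 219.9] [ 0.5608 -0.0036  0.075 ]
white [(np.int32(54), array([205.2, 220.6]), array([0.5507, 0.175 , 0.11  ]))]
black [(np.int32(104), array([183.4, 286.9]), array([0.3947, 0.2186, 0.11  ]))]
```

View pics/crop.png

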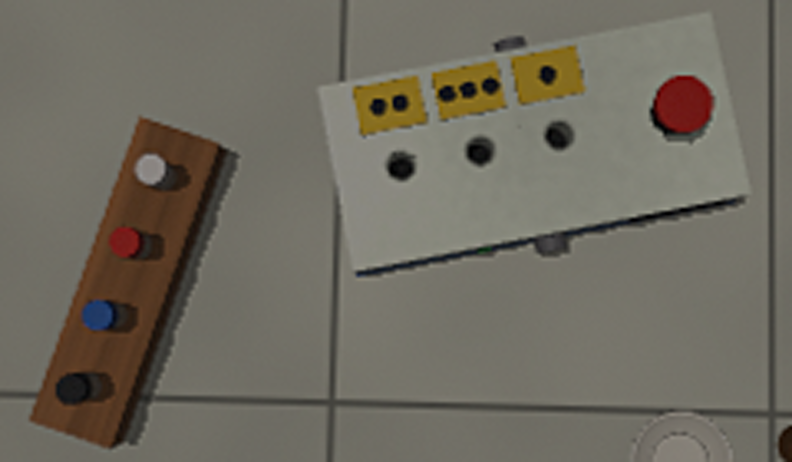

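The plates read as I thought: left two, middle three, right one. Pocket spacing comes out at 59.5 and 60 mm, and red to blue at 54.9 mm, so both match the given sizes. Next I'll work out the move to above the red tube.

```bash
cat >> h.py <<'E'
def togo(x,y,z,yaw=None):
    s=sense(); r=R.from_quat(s['tool_rot']); d=r.inv().apply(np.array([x,y,z])-s['tcp_pos'])*1000
    cx=r.as_matrix()[:,0]; cur=np.degrees(np.arctan2(cx[1],cx[0])); yaw=cur if yaw is None else yaw
    print('shift',d.round(1),'turn',round(-((yaw-cur+180)%360-180),1),'| cur',s['tcp_pos'].round(4),'yaw',round(cur,1),'tz',r.as_matrix()[:,2].round(3),'F',s['force'].round(1),'gap',round(s['finger_gap'],3),'t',round(s['t'],2))
E
python3 - <<'E'
from h import *
print(tip_extent() if callable(tip_extent) else tip_extent)
togo(.497,.191,.38,163.1)
E
```

```text
0.1734
shift [ 532.2 -615.1   25.2] turn -141.1 | cur [ 0.2346 -0.579   0.4038] yaw 22.0 tz [-0.     0.002 -1.   ] F [ 0.3 -0.5 -1. ] gap 0.999 t 0.1
```

Request:
servo_tool([
  [[33,-38,0],-8,1],
  [[66,-76,0],-16,1],
  [[99,-114,0],-24,1],
  [[132,-152,0],-32,1],
  [[165,-190,0],-40,1],
  [[198,-228,0],-48,1],
  [[231,-266,0],-56,1],
  [[264,-304,0],-64,1],
])

```text
t: 0.9
tcp_pos: [0.3643, -0.1989, 0.4044]
tool_rot: [0.729, 0.684, 0.001, -0.001]
force: [1.0, -0.1, -0.5]
finger_gap: 0.997
```

```bash
python3 -c "
from h import *
togo(.497,.191,.38,163.1)"
```

```text
shift [397.6 107.5  25.2] turn -76.8 | cur [ 0.3643 -0.1989  0.4044] yaw 86.3 tz [-0.     0.002 -1.   ] F [ 1.  -0.1 -0.5] gap 0.997 t 0.9
```

Request:
servo_tool([
  [[48,13,0],-8.5,1],
  [[96,26,0],-17,1],
  [[144,39,0],-25.5,1],
  [[192,52,0],-34,1],
  [[240,65,0],-42.5,1],
  [[288,78,0],-51,1],
  [[336,91,0],-59.5,1],
  [[380,103,5],-68,1],
])

```text
t: 1.7
tcp_pos: [0.4918, 0.1762, 0.4005]
tool_rot: [0.219, 0.976, 0.001, 0.0]
force: [0.3, -1.5, -0.1]
finger_gap: 0.999
```

```bash
python3 -c "
from h import *
togo(.497,.191,.38,163.1)
s=snap('wrist','w1.png'); print(s['vertical_fov'],s['cx'],s['cy'],np.round(s['cam_to_world'],3))
for p in ((.4978,.1916,.11),(.4453,.2076,.11)): print(proj(s,p))
"
```

```text
shift [ 1.6 15.5 20.5] turn -8.4 | cur [0.4918 0.1762 0.4005] yaw 154.7 tz [ 0.001  0.002 -1.   ] F [ 0.3 -1.5 -0.1] gap 0.999 t 1.7
65.28815776290315 282.83087137774515 214.1087060274736 [[ 0.427  0.858  0.286  0.418]
 [ 0.904 -0.406 -0.132  0.211]
 [ 0.003  0.315 -0.949  0.37 ]
 [ 0.     0.     0.     1.   ]]
[301.59477937 207.71094619]
[292.6458914 141.1222654]
```

View pics/w1.png

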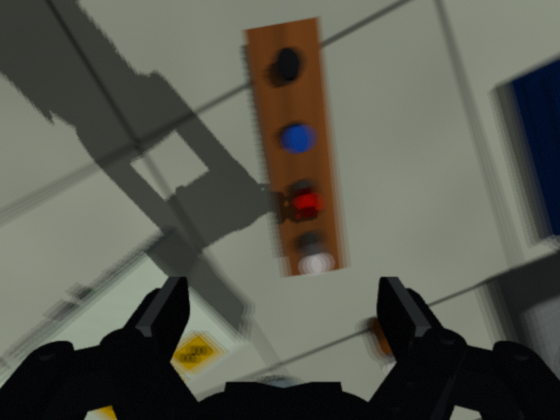

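The wrist view is blurred because the arm was still moving. Blue is near (297,137) and red near (306,202). I'll let it settle and then measure.

Request:
servo_tool([
  [[1,15,10],-8.4,1],
  [[1,15,20],-8.4,1],
  [[1,15,20],-8.4,1],
  [[1,15,20],-8.4,1],
  [[1,15,20],-8.4,1],
])

```text
t: 2.25
tcp_pos: [0.4988, 0.1941, 0.3802]
tool_rot: [0.144, 0.99, 0.004, 0.001]
force: [-0.7, -0.7, -0.0]
finger_gap: 0.999
```

```bash
cat > cap.py <<'E'
from h import *
import sys
s=snap('wrist',sys.argv[1]); im=s['image']; H,S,V=cv2.split(cv2.cvtColor(im,cv2.COLOR_BGR2HSV))
for n,m,z in (('red',((H<6)|(H>174))&(S>170)&(V>70),.11),('blue',(H>105)&(H<130)&(S>120)&(V>60),.11)):
    k,_,st,c=cv2.connectedComponentsWithStats(m.astype(np.uint8))
    for i in range(1,k):
        if st[i,4]>80:
            zz=s['z_map'][_==i]; zz=zz[zz>0]
            print(n,st[i],c[i].round(1),onplane(s,*c[i],z).round(4))
            mk=(_==i); top=np.zeros_like(mk)
            ys,xs=np.nonzero(mk); M=np.array(s['cam_to_world']);f=foc(s);d=s['z_map'][ys,xs]
            P=np.c_[(xs-s['cx'])/f*d,(ys-s['cy'])/f*d,d]@M[:3,:3].T+M[:3,3]; t=P[(d>0)&(P[:,2]>P[:,2].max()-.004)]
            print('  top pts',len(t),'mid',((t.max(0)+t.min(0))/2).round(4),'mean',t.mean(0).round(4),'ext',np.ptp(t,axis=0).round(4))
E
python3 cap.py w2.png; python3 -c "
from h import *
togo(.497,.191,.38,163.1)"
```

```text
blue [262 128  30  30 701] [277.  142.5] [0.4446 0.2085 0.11  ]
shift [ 0.9 -3.6  0.3] turn 0.3 | cur [0.4989 0.1942 0.3804] yaw 163.4 tz [ 0.004  0.008 -1.   ] F [-0.6  0.2 -1.1] gap 0.995 t 2.3Traceback (most recent call last):
  File "cap.py", line 13, in <module>
    print('  top pts',len(t),'mid',((t.max(0)+t.min(0))/2).round(4),'mean',t.mean(0).round(4),'ext',np.ptp(t,axis=0).round(4))
                                     ~~~~~^^^
    return umr_maximum(a, axis, None, out, keepdims, initial, where)
ValueError: zero-size array to reduction operation maximum which has no identity
```

View pics/w2.png

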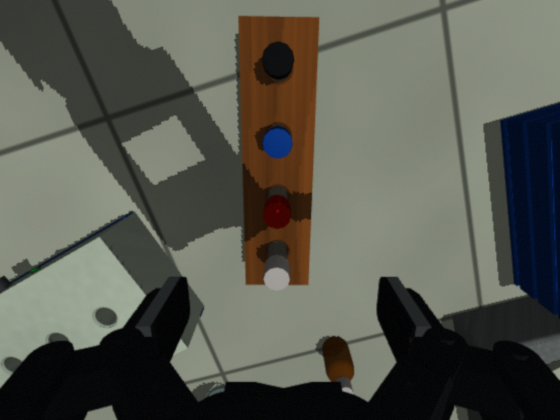

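The picture is sharp now: blue at (277,142), red in shadow at (277,211), white at (277,277). I'll compute red with a lower brightness threshold and allow for the slight tool tilt.

```bash
cat > cap.py <<'E'
from h import *
import sys
def caps(f,zt=.11):
    s=snap('wrist',f); H,S,V=cv2.split(cv2.cvtColor(s['image'],cv2.COLOR_BGR2HSV)); o={}
    for n,m in (('red',((H<6)|(H>174))&(S>170)&(V>40)),('blue',(H>105)&(H<130)&(S>120)&(V>60))):
        k,_,st,c=cv2.connectedComponentsWithStats(m.astype(np.uint8))
        for i in range(1,k):
            if 250<st[i,4]<3000: print(n,st[i],c[i].round(1),onplane(s,*c[i],zt).round(4),'z-10mm',onplane(s,*c[i],zt-.01).round(4))
if __name__=='__main__': caps(sys.argv[1])
E
cat >> h.py <<'E'
def gtogo(x,y,z,yaw=None,ext=.155):
    tz=R.from_quat(sense()['tool_rot']).as_matrix()[:,2]
    t=np.array([x,y,z])-ext*tz; togo(*t,yaw)
E
python3 cap.py w3.png; python3 -c "
from h import *
gtogo(.497,.192,.0975,163.1)"
```

```text
red [263 195  28  33 732] [276.4 211.3] [0.4944 0.193  0.11  ] z-10mm [0.4975 0.1919 0.1   ]
blue [262 127  30  31 699] [276.8 142.2] [0.4446 0.2085 0.11  ] z-10mm [0.4456 0.2081 0.1   ]
shift [  1.8  -5.1 127.9] turn 0.3 | cur [0.4989 0.1943 0.3804] yaw 163.4 tz [ 0.005  0.008 -1.   ] F [ 0.9 -0.4 -0.3] gap 1.002 t 2.35
```

Request:
servo_tool([
  [[2,-5,20],0.3,1],
  [[2,-5,50],0.3,1],
  [[2,-5,80],0.3,1],
  [[2,-5,105],0.3,1],
  [[2,-5,120],0.3,1],
  [[2,-5,128],0.3,1],
  [[2,-5,128],0.3,1],
  [[2,-5,128],0.3,1],
])

```text
t: 3.15
tcp_pos: [0.4966, 0.1909, 0.2531]
tool_rot: [0.147, 0.989, 0.004, 0.002]
force: [-0.5, -0.8, 0.6]
finger_gap: 1.002
```

```bash
python3 -c "
from h import *
gtogo(.497,.192,.0975,163.1)
s=snap('wrist','w4.png')"
```

```text
shift [ 0.4 -0.3  0.6] turn -0.0 | cur [0.4966 0.1909 0.2531] yaw 163.1 tz [ 0.006  0.008 -1.   ] F [-0.5 -0.8  0.6] gap 1.002 t 3.15
```

View pics/w4.png

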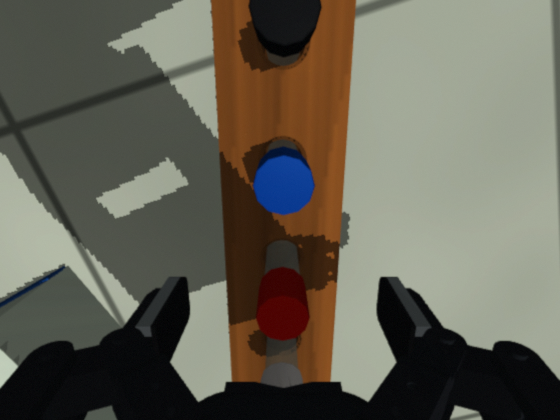

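Red sits centred between the jaws, at x≈283 with the fingers at 188 and 378. I'll close the grip.

Request:
servo_tool([
  [[0,0,0],0,0],
  [[0,0,0],0,-0.4],
  [[0,0,0],0,-1],
  [[0,0,0],0,-1],
  [[0,0,0],0,-1],
  [[0,0,0],0,-1],
  [[0,0,0],0,-1],
  [[0,0,0],0,-1],
], force=40)

```text
t: 4.0
tcp_pos: [0.4968, 0.1909, 0.2537]
tool_rot: [0.147, 0.989, 0.004, 0.003]
force: [0.1, -1.0, 5.5]
finger_gap: 0.241
```

Request:
servo_tool([
  [[0,0,-10],0,-1],
  [[0,0,-30],0,-1],
  [[0,0,-60],0,-1],
  [[0,0,-95],0,-1],
  [[0,0,-130],0,-1],
  [[0,0,-160],0,-1],
  [[0,0,-175],0,-1],
  [[0,0,-175],0,-1],
])

```text
t: 4.8
tcp_pos: [0.4958, 0.1898, 0.4314]
tool_rot: [0.147, 0.989, 0.005, 0.006]
force: [0.7, -0.1, -0.4]
finger_gap: 0.245
```

```bash
python3 -c "
from h import *
gtogo(.5867,-.1202,.265,102.5)
s=snap('wrist','w5.png')"
```

```text
shift [-175.4 -272.2    9.7] turn 60.6 | cur [0.4958 0.1898 0.4314] yaw 163.1 tz [ 0.013  0.009 -1.   ] F [ 0.7 -0.1 -0.4] gap 0.245 t 4.8
```

View pics/w5.png

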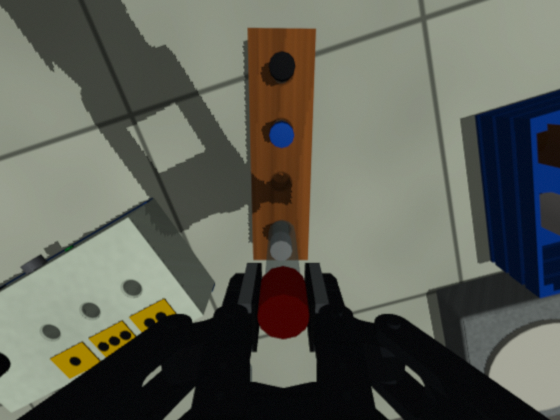

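The red tube is gripped and out of its hole. The pockets show at (132,288), (91,310) and (51,332). I'll move it to above pocket 1, staying high, and let it settle.

Request:
servo_tool([
  [[-12,-20,0],5,-1],
  [[-36,-57,0],13,-1],
  [[-62,-97,0],21,-1],
  [[-88,-137,0],29.5,-1],
  [[-114,-177,0],38,-1],
  [[-140,-217,0],46.5,-1],
  [[-162,-250,0],55,-1],
  [[-175,-272,0],60.6,-1],
])

```text
t: 5.65
tcp_pos: [0.5841, -0.1245, 0.4256]
tool_rot: [0.629, 0.778, 0.006, -0.0]
force: [-0.3, 0.7, -0.6]
finger_gap: 0.243
```

Request:
servo_tool([
  [[0,0,0],0,-1],
  [[0,0,0],0,-1],
  [[0,0,0],0,-1],
  [[0,0,0],0,-1],
])

```text
t: 6.05
tcp_pos: [0.5837, -0.123, 0.4252]
tool_rot: [0.628, 0.778, 0.006, -0.001]
force: [-0.4, 0.4, -0.1]
finger_gap: 0.244
```

```bash
python3 -c "
from h import *
gtogo(.5867,-.1202,.1,102.5,ext=.24)
s=snap('wrist','w6.png')
for p in ((.5867,-.1202,.075),(.5731,-.0623,.075),(.5608,-.0036,.075)): print(proj(s,p).round(1))"
```

```text
shift [-0.8  1.1 85.2] turn -0.3 | cur [ 0.5837 -0.123   0.4252] yaw 102.2 tz [ 0.005  0.01  -1.   ] F [-0.4  0.4 -0.1] gap 0.244 t 6.05
[284.4 192. ]
[283.3 131.1]
[283.8  62. ]
```

View pics/w6.png

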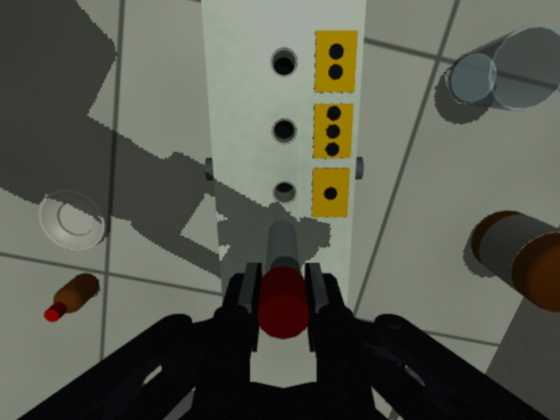

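The pockets are seen at (284,190), (284,130) and (284,61), against predictions of (284,192), (283,131) and (284,62). That agrees to about 1–2 mm. Next is to lower the tube until its foot is just above the mouth.

Request:
servo_tool([
  [[-1,1,20],-0.3,-1],
  [[-1,1,45],-0.3,-1],
  [[-1,1,70],-0.3,-1],
  [[-1,1,82],-0.3,-1],
  [[-1,1,85],-0.3,-1],
  [[-1,1,85],-0.3,-1],
  [[-1,1,85],-0.3,-1],
])

```text
t: 6.8
tcp_pos: [0.586, -0.123, 0.3417]
tool_rot: [0.626, 0.78, 0.006, 0.0]
force: [-1.4, -0.1, -0.1]
finger_gap: 0.238
```

```bash
python3 -c "
from h import *
gtogo(.5867,-.1202,.085,102.5,ext=.24)
s=snap('wrist','w7.png'); st=sense(); tz=R.from_quat(st['tool_rot']).as_matrix()[:,2]
print('foot',proj(s,st['tcp_pos']+.243*tz), 'cap', proj(s,st['tcp_pos']+.143*tz),'mouth',proj(s,(.5867,-.1202,.075)))
cv2.imwrite('pics/w7c.png',cv2.resize(s['image'][130:350,180:400],None,fx=2.6,fy=2.6))"
```

```text
shift [ 0.8 -1.3 16.7] turn 0.0 | cur [ 0.586  -0.123   0.3417] yaw 102.5 tz [ 0.008  0.009 -1.   ] F [-1.4 -0.1 -0.1] gap 0.238 t 6.8
foot [283.91825918 229.33397928] cap [284.95000512 317.90665839] mouth [281.90849741 217.13360722]
```

View pics/w7c.png

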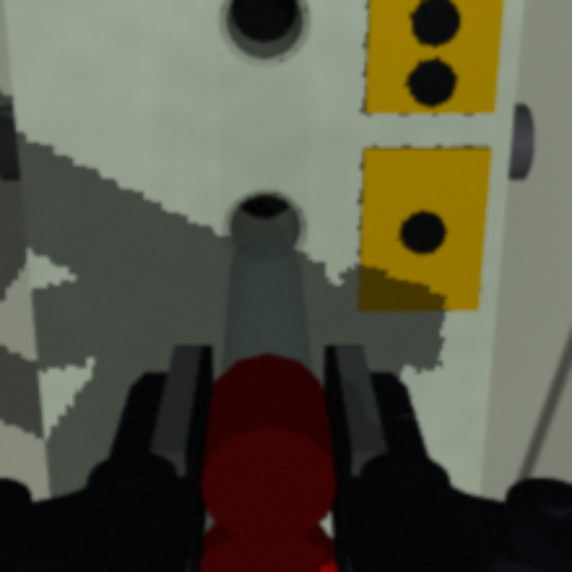

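The foot and the mouth line up across the jaws, both at x≈282 in full-image pixels. The mouth is where predicted, at (282,217). I'll insert slowly and watch the force.

Request:
servo_tool([
  [[1,0,8],0,-1],
  [[1,0,16],0,-1],
  [[1,0,22],0,-1],
  [[1,0,28],0,-1],
  [[1,0,34],0,-1],
  [[1,0,40],0,-1],
  [[1,0,40],0,-1],
])

```text
t: 7.55
tcp_pos: [0.5858, -0.1217, 0.3007]
tool_rot: [0.626, 0.78, 0.006, -0.0]
force: [0.9, 1.1, -0.3]
finger_gap: 0.242
```

```bash
python3 -c "
from h import *
gtogo(.5867,-.1202,.0337,102.5,ext=.24)
s=snap('wrist','w8.png')"
```

```text
shift [-0.8 -1.1 27. ] turn 0.0 | cur [ 0.5858 -0.1217  0.3007] yaw 102.5 tz [ 0.007  0.009 -1.   ] F [ 0.9  1.1 -0.3] gap 0.242 t 7.55
```

Request:
servo_tool([
  [[0,0,7],0,-1],
  [[0,0,14],0,-1],
  [[0,0,20],0,-1],
  [[0,0,24],0,-1],
  [[0,0,26],0,-1],
  [[0,0,28],0,-1],
  [[0,0,28],0,-1],
  [[0,0,28],0,-1],
])

```text
t: 8.4
tcp_pos: [0.5863, -0.1215, 0.2737]
tool_rot: [0.626, 0.78, 0.006, 0.0]
force: [-0.1, -0.1, 3.0]
finger_gap: 0.243
```

Request:
servo_tool([
  [[0,0,1],0,-1],
  [[0,0,2],0,-1],
  [[0,0,2],0,-1],
])

```text
t: 8.7
tcp_pos: [0.5864, -0.1216, 0.2736]
tool_rot: [0.626, 0.78, 0.006, 0.001]
force: [-2.7, 0.7, 10.7]
finger_gap: 0.248
```

Request:
servo_tool([
  [[0,0,0],0,-0.2],
  [[0,0,0],0,0.2],
  [[0,0,0],0,0.2],
  [[0,0,0],0,0.2],
  [[0,0,0],0,0.2],
])

```text
t: 9.2
tcp_pos: [0.5864, -0.1216, 0.2732]
tool_rot: [0.626, 0.78, 0.006, 0.001]
force: [-0.3, 0.5, -0.9]
finger_gap: 0.596
```

Request:
servo_tool([
  [[0,0,-10],0,0.2],
  [[0,0,-30],0,0.2],
  [[0,0,-60],0,0.2],
  [[0,0,-85],0,0.2],
  [[0,0,-100],0,0.6],
  [[0,0,-105],0,1],
  [[0,0,-105],0,1],
  [[0,0,-105],0,1],
])

```text
t: 10.0
tcp_pos: [0.5851, -0.1223, 0.3775]
tool_rot: [0.626, 0.78, 0.006, -0.0]
force: [-0.2, -0.7, -0.1]
finger_gap: 0.998
```

```bash
python3 -c "
from cap import *
gtogo(.445,.2082,.235,163.1)
caps('w9.png',.13)
s=snap('scene','s9.png')
cv2.imwrite('pics/s9c.png',cv2.resize(s['image'][140:300,130:460],None,fx=2.4,fy=2.4))"
```

```text
shift [352.  -66.2 -10.6] turn -60.5 | cur [ 0.5851 -0.1223  0.3775] yaw 102.6 tz [ 0.007  0.009 -1.   ] F [-0.2 -0.7 -0.1] gap 0.998 t 10.0
red [270 203  30  37 852] [284.  221.5] [ 0.5861 -0.1162  0.13  ] z-10mm [ 0.587  -0.1196  0.12  ]
red [ 258  301   51   47 1761] [283.  324.7] [ 0.604  -0.1999  0.13  ] z-10mm [ 0.6057 -0.2072  0.12  ]
red [  8 327  25  23 319] [ 19.1 338.2] [ 0.4033 -0.2557  0.13  ] z-10mm [ 0.3959 -0.2655  0.12  ]
```

View pics/s9c.png

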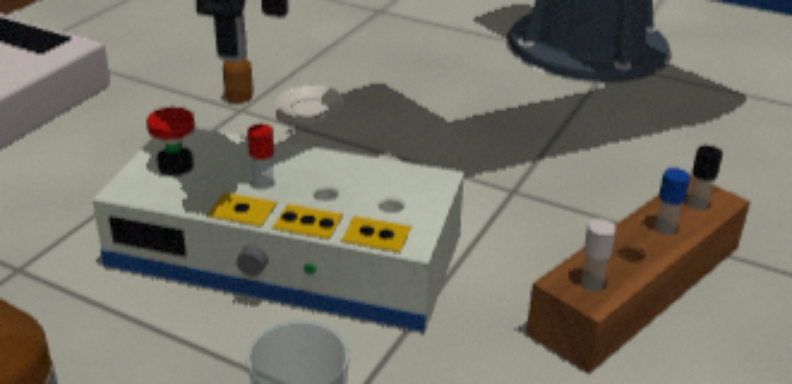

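Red stands seated and upright in the one-dot pocket, with its cap at crop (261,142). Ten pictures have been viewed so far. On to blue.

Request:
servo_tool([
  [[30,-6,0],-6,1],
  [[78,-15,0],-14,1],
  [[126,-24,0],-22,1],
  [[174,-33,0],-30,1],
  [[222,-42,0],-38,1],
  [[270,-51,0],-46,1],
  [[318,-60,0],-54,1],
  [[352,-66,0],-60.5,1],
])

```text
t: 10.9
tcp_pos: [0.4424, 0.2091, 0.3783]
tool_rot: [0.144, 0.99, 0.005, 0.001]
force: [0.2, 0.0, -0.4]
finger_gap: 1.003
```

Request:
servo_tool([
  [[0,0,0],0,1],
  [[0,0,0],0,1],
  [[0,0,0],0,1],
  [[0,0,0],0,1],
])

```text
t: 11.3
tcp_pos: [0.4431, 0.208, 0.3781]
tool_rot: [0.145, 0.989, 0.005, 0.001]
force: [0.1, -0.1, -0.1]
finger_gap: 0.997
```

```bash
python3 -c "
from cap import *
gtogo(.445,.2082,.0975,163.1)
caps('w10.png')"
```

```text
shift [ -1.6  -1.9 125.6] turn 0.2 | cur [0.4431 0.208  0.3781] yaw 163.3 tz [ 0.003  0.009 -1.   ] F [ 0.1 -0.1 -0.1] gap 0.997 t 11.3
```

Blue is in shadow here, so the mask missed it. The earlier fix, (0.445, 0.208), equals red plus 55 mm along the rack, so I'll use it.

Request:
servo_tool([
  [[-1,-2,20],0.2,1],
  [[-1,-2,50],0.2,1],
  [[-1,-2,80],0.2,1],
  [[-1,-2,105],0.2,1],
  [[-1,-2,120],0.2,1],
  [[-1,-2,125],0.2,1],
  [[-1,-2,125],0.2,1],
  [[-1,-2,125],0.2,1],
])

```text
t: 12.15
tcp_pos: [0.4445, 0.2066, 0.2538]
tool_rot: [0.148, 0.989, 0.005, 0.002]
force: [0.4, -0.7, 0.0]
finger_gap: 1.0
```

```bash
python3 -c "
from h import *
gtogo(.445,.2082,.0975,163.1)
s=snap('wrist','w11.png'); st=sense(); tz=R.from_quat(st['tool_rot']).as_matrix()[:,2]
print('expected cap-top px',proj(s,st['tcp_pos']+.143*tz))
H,S,V=cv2.split(cv2.cvtColor(s['image'],cv2.COLOR_BGR2HSV)); m=((H>105)&(H<130)&(S>150)&(V>30)).astype(np.uint8)
k,_,a,c=cv2.connectedComponentsWithStats(m)
for i in range(1,k):
  if a[i,4]>300: print(a[i],c[i])"
```

```text
shift [0.3 0.1 1.3] turn -0.1 | cur [0.4445 0.2066 0.2538] yaw 163.0 tz [ 0.005  0.009 -1.   ] F [ 0.4 -0.7  0. ] gap 1.0 t 12.15
expected cap-top px [282.86934845 318.64055014]
[ 257  266   53   73 3024] [283.00694444 302.72751323]
```

Request:
servo_tool([
  [[0,0,0],0,0],
  [[0,0,0],0,-0.4],
  [[0,0,0],0,-1],
  [[0,0,0],0,-1],
  [[0,0,0],0,-1],
  [[0,0,0],0,-1],
  [[0,0,0],0,-1],
  [[0,0,0],0,-1],
], force=40)

```text
t: 13.0
tcp_pos: [0.4445, 0.2067, 0.2543]
tool_rot: [0.147, 0.989, 0.005, 0.002]
force: [-0.6, -0.3, 4.5]
finger_gap: 0.244
```

Request:
servo_tool([
  [[0,0,-15],0,-1],
  [[0,0,-45],0,-1],
  [[0,0,-85],0,-1],
  [[0,0,-125],0,-1],
  [[0,0,-155],0,-1],
  [[0,0,-170],0,-1],
  [[0,0,-175],0,-1],
  [[0,0,-175],0,-1],
])

```text
t: 13.8
tcp_pos: [0.4434, 0.2051, 0.4293]
tool_rot: [0.147, 0.989, 0.005, 0.002]
force: [-0.7, -0.3, -0.8]
finger_gap: 0.242
```

Request:
servo_tool([
  [[0,0,0],0,-1],
  [[0,0,0],0,-1],
  [[0,0,0],0,-1],
])

```text
t: 14.1
tcp_pos: [0.4433, 0.2051, 0.4282]
tool_rot: [0.147, 0.989, 0.005, 0.001]
force: [0.2, 0.4, -0.1]
finger_gap: 0.239
```

```bash
python3 -c "
from h import *
gtogo(.5610,-.0036,.18,102.5,ext=.24)"
```

```text
shift [-173.2 -167.6    6.7] turn 60.5 | cur [0.4433 0.2051 0.4282] yaw 163.0 tz [ 0.004  0.009 -1.   ] F [ 0.2  0.4 -0.1] gap 0.239 t 14.1
```

Request:
servo_tool([
  [[-12,-12,0],5,-1],
  [[-36,-35,0],13,-1],
  [[-62,-60,0],21,-1],
  [[-88,-85,0],29.5,-1],
  [[-114,-110,0],38,-1],
  [[-140,-135,0],46.5,-1],
  [[-162,-156,0],55,-1],
  [[-173,-168,0],60.5,-1],
])

```text
t: 14.9
tcp_pos: [0.5611, -0.0085, 0.4259]
tool_rot: [0.628, 0.778, 0.004, -0.001]
force: [0.4, 0.8, -0.1]
finger_gap: 0.24
```

Request:
servo_tool([
  [[0,0,0],0,-1],
  [[0,0,0],0,-1],
  [[0,0,0],0,-1],
  [[0,0,0],0,-1],
])

```text
t: 15.3
tcp_pos: [0.5605, -0.0074, 0.4258]
tool_rot: [0.627, 0.779, 0.004, -0.002]
force: [0.4, 0.5, 0.4]
finger_gap: 0.243
```

```bash
python3 -c "
from h import *
gtogo(.5610,-.0036,.10,102.5,ext=.24)"
```

```text
shift [ 1.  -0.3 85.8] turn -0.2 | cur [ 0.5605 -0.0074  0.4258] yaw 102.3 tz [ 0.003  0.009 -1.   ] F [0.4 0.5 0.4] gap 0.243 t 15.3
```

Request:
servo_tool([
  [[1,0,20],-0.2,-1],
  [[1,0,45],-0.2,-1],
  [[1,0,70],-0.2,-1],
  [[1,0,82],-0.2,-1],
  [[1,0,85],-0.2,-1],
  [[1,0,85],-0.2,-1],
  [[1,0,85],-0.2,-1],
])

```text
t: 16.0
tcp_pos: [0.5611, -0.0056, 0.3419]
tool_rot: [0.626, 0.78, 0.005, -0.001]
force: [-0.2, -0.4, 0.4]
finger_gap: 0.244
```

```bash
python3 -c "
from h import *
gtogo(.5610,-.0036,.085,102.5,ext=.24)
s=snap('wrist','w12.png'); print('mouth',proj(s,(.561,-.0036,.075)))
cv2.imwrite('pics/w12c.png',cv2.resize(s['image'][130:350,180:400],None,fx=2.6,fy=2.6))"
```

```text
shift [ 0.1 -1.4 16.9] turn -0.0 | cur [ 0.5611 -0.0056  0.3419] yaw 102.5 tz [ 0.005  0.008 -1.   ] F [-0.2 -0.4  0.4] gap 0.244 t 16.0
mouth [281.83318042 217.87480996]
```

View pics/w12c.png

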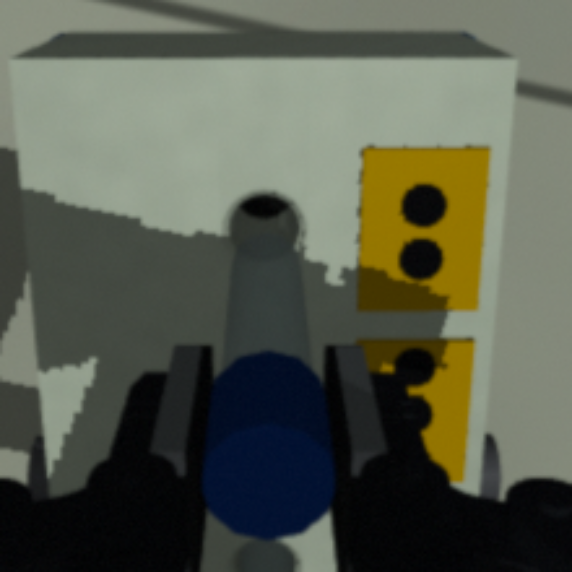

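The geometry matches the red insertion: the foot is at the two-dot pocket mouth, crop (265,225). I'll insert the same way.

Request:
servo_tool([
  [[1,0,8],0,-1],
  [[1,0,16],0,-1],
  [[1,0,22],0,-1],
  [[1,0,28],0,-1],
  [[1,0,34],0,-1],
  [[1,0,40],0,-1],
  [[1,0,40],0,-1],
])

```text
t: 16.75
tcp_pos: [0.5608, -0.0044, 0.3009]
tool_rot: [0.626, 0.78, 0.004, -0.001]
force: [-0.0, 1.3, -0.2]
finger_gap: 0.243
```

Request:
servo_tool([
  [[0,0,7],0,-1],
  [[0,0,14],0,-1],
  [[0,0,20],0,-1],
  [[0,0,24],0,-1],
  [[0,0,26],0,-1],
  [[0,0,28],0,-1],
  [[0,0,28],0,-1],
  [[0,0,28],0,-1],
])

```text
t: 17.55
tcp_pos: [0.561, -0.0042, 0.2743]
tool_rot: [0.626, 0.78, 0.005, -0.001]
force: [-2.3, -0.1, 7.6]
finger_gap: 0.241
```

Request:
servo_tool([
  [[0,0,1],0,-1],
  [[0,0,2],0,-1],
  [[0,0,2],0,-1],
])

```text
t: 17.85
tcp_pos: [0.561, -0.0042, 0.2742]
tool_rot: [0.626, 0.78, 0.005, -0.0]
force: [-2.6, -0.3, 12.6]
finger_gap: 0.246
```

Blue is bottomed at 0.2742, against 0.2743 expected. I'll release, rise, then measure the plunger.

Request:
servo_tool([
  [[0,0,0],0,-0.2],
  [[0,0,0],0,0.2],
  [[0,0,0],0,0.2],
  [[0,0,0],0,0.2],
  [[0,0,0],0,0.2],
])

```text
t: 18.35
tcp_pos: [0.5609, -0.0042, 0.2739]
tool_rot: [0.626, 0.78, 0.004, -0.001]
force: [-0.5, 0.1, -0.1]
finger_gap: 0.601
```

Request:
servo_tool([
  [[0,0,-10],0,0.2],
  [[0,0,-30],0,0.2],
  [[0,0,-60],0,0.2],
  [[0,0,-85],0,0.2],
  [[0,0,-100],0,0.2],
  [[0,0,-105],0,0.2],
  [[0,0,-105],0,0.2],
  [[0,0,-105],0,0.2],
])

```text
t: 19.15
tcp_pos: [0.5601, -0.005, 0.3783]
tool_rot: [0.626, 0.78, 0.004, -0.001]
force: [-0.0, 0.5, -0.2]
finger_gap: 0.599
```

```bash
python3 -c "
from cap import *
s=snap('top','t13.png'); H,S,V=cv2.split(cv2.cvtColor(s['image'],cv2.COLOR_BGR2HSV))
m=(((H<6)|(H>174))&(S>170)&(V>50)).astype(np.uint8); k,_,a,c=cv2.connectedComponentsWithStats(m)
for i in range(1,k):
  if a[i,4]>100: print(a[i],c[i],onplane(s,*c[i],.127))
gtogo(.6045,-.2045,.20,102.5,ext=.1734)
H,S,V=cv2.split(cv2.cvtColor(snap('wrist','w13.png')['image'],cv2.COLOR_BGR2HSV)); k,_,a,c=cv2.connectedComponentsWithStats(((H>105)&(H<130)&(S>150)&(V>30)).astype(np.uint8))
print('blue',[(a[i],c[i].round(1)) for i in range(1,k) if a[i,4]>300])"
```

```text
[358 193  18  17 232] [366.52586207 201.07758621] [ 0.60473888 -0.20308218  0.127     ]
shift [-205.8   -0.6    3. ] turn 0.0 | cur [ 0.5601 -0.005   0.3779] yaw 102.5 tz [ 0.002  0.008 -1.   ] F [0.3 0.2 0.1] gap 0.599 t 19.2
blue [(array([269, 203,  31,  37, 865], dtype=int32), array([283.8, 221.4]))]
```

Blue's wrist-view blob (269,203,31×37) matches seated red's (270,203,30×37). The plunger at (0.605, -0.203) agrees with pocket 1 plus 85 mm along the row. Now I'll shut the gripper and go over it.

Request:
servo_tool([
  [[-15,0,0],0,-1],
  [[-45,0,0],0,-1],
  [[-80,0,0],0,-1],
  [[-115,0,0],0,-1],
  [[-150,0,0],0,-1],
  [[-180,0,0],0,-1],
  [[-198,0,0],0,-1],
  [[-205,0,0],0,-1],
])

```text
t: 20.05
tcp_pos: [0.6046, -0.2076, 0.3754]
tool_rot: [0.627, 0.779, 0.004, -0.002]
force: [-0.3, 0.5, -0.2]
finger_gap: 0.005
```

Request:
servo_tool([
  [[0,0,0],0,-1],
  [[0,0,0],0,-1],
  [[0,0,0],0,-1],
  [[0,0,0],0,-1],
])

```text
t: 20.45
tcp_pos: [0.6045, -0.2063, 0.3755]
tool_rot: [0.626, 0.78, 0.004, -0.002]
force: [0.2, -0.1, 0.4]
finger_gap: 0.002
```

```bash
python3 -c "
from h import *
print(tip_extent() if callable(tip_extent) else tip_extent)
gtogo(.605,-.203,.133,102.5,ext=.1734)"
```

```text
0.1734
shift [ 1.1  0.4 69.1] turn -0.0 | cur [ 0.6045 -0.2063  0.3755] yaw 102.5 tz [ 0.001  0.009 -1.   ] F [ 0.2 -0.1  0.4] gap 0.002 t 20.45
```

Request:
servo_tool([
  [[1,0,15],0,-1],
  [[1,0,35],0,-1],
  [[1,0,53],0,-1],
  [[1,0,64],0,-1],
  [[1,0,69],0,-1],
  [[1,0,69],0,-1],
  [[1,0,69],0,-1],
])

```text
t: 21.15
tcp_pos: [0.6048, -0.2048, 0.3073]
tool_rot: [0.626, 0.78, 0.004, -0.002]
force: [0.6, 0.1, 0.2]
finger_gap: 0.004
```

Request:
servo_tool([
  [[0,0,3],0,-1],
  [[0,0,6],0,-1],
  [[0,0,8],0,-1],
  [[0,0,10],0,-1],
  [[0,0,10],0,-1],
  [[0,0,10],0,-1],
])

```text
t: 21.75
tcp_pos: [0.6049, -0.2048, 0.2978]
tool_rot: [0.626, 0.78, 0.004, -0.001]
force: [-0.4, 0.4, 4.2]
finger_gap: -0.005
```

```bash
python3 -c "
from h import *
gtogo(.605,-.203,.115,102.5,ext=.1734)"
```

```text
shift [ 0.5 -0.5  9.4] turn -0.0 | cur [ 0.6049 -0.2048  0.2978] yaw 102.5 tz [ 0.003  0.008 -1.   ] F [-0.4  0.4  4.2] gap -0.005 t 21.75
```

Contact made: tip at 0.1244, 4.2 N. About 9.5 mm more to go.

Request:
servo_tool([
  [[0,0,2],0,-1],
  [[0,0,4],0,-1],
  [[0,0,6],0,-1],
  [[0,0,8],0,-1],
  [[0,0,9.5],0,-1],
  [[0,0,9.5],0,-1],
  [[0,0,9.5],0,-1],
  [[0,0,9.5],0,-1],
])

```text
t: 22.55
tcp_pos: [0.605, -0.2048, 0.2885]
tool_rot: [0.626, 0.78, 0.004, -0.001]
force: [-0.9, 0.5, 6.2]
finger_gap: -0.0
```

```bash
python3 -c "
from h import *
gtogo(.605,-.203,.115,102.5,ext=.1734)
s=snap('scene','s14.png')
a=cv2.resize(s['image'][140:290,130:330],None,fx=3.9,fy=3.9,interpolation=cv2.INTER_CUBIC); cv2.imwrite('pics/s14c.png',a)"
```

```text
shift [ 0.6 -0.4  0.1] turn -0.0 | cur [ 0.605  -0.2048  0.2885] yaw 102.5 tz [ 0.003  0.007 -1.   ] F [-0.9  0.5  6.2] gap -0.0 t 22.55
```

View pics/s14c.png

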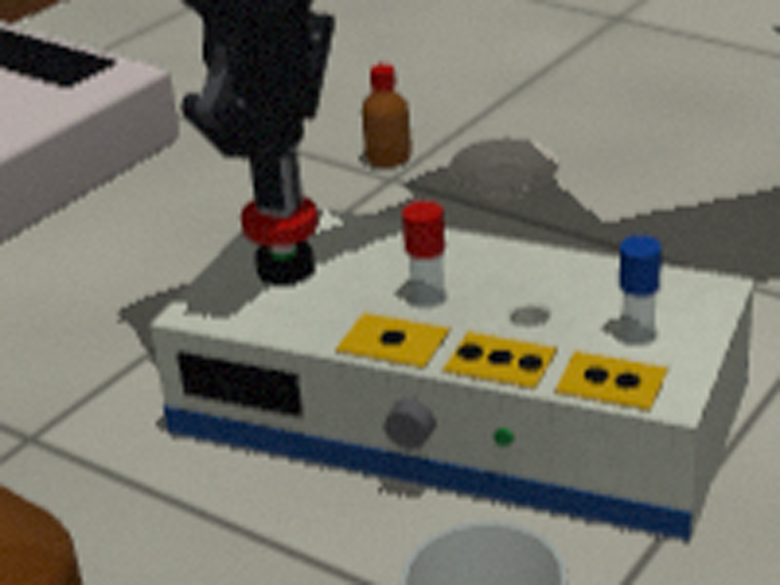

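The scene view shows the fingertip on the red head at crop (280,222). White and a thin band of green are visible above the dark collar, and both tubes are standing seated. One numeric check of the travel: the head's lower rim before and after.

```bash
python3 -c "
from h import *
s=snap('scene','s15.png')
p0=proj(s,(.605,-.203,.115));p1=proj(s,(.605,-.203,.103)); print(p0,p1)
px=(p1-p0)[1]/12
def low(im):
    H,S,V=cv2.split(cv2.cvtColor(im,cv2.COLOR_BGR2HSV)); m=((H<6)|(H>174))&(S>150)&(V>40)
    sub=m[180:215,188:216]; n,l,st,c=cv2.connectedComponentsWithStats(sub.astype(np.uint8)); i=1+st[1:,4].argmax()
    ys,xs=np.nonzero(l==i); return [ys[xs==k].max()+180 for k in range(7,21) if (xs==k).any()], xs.min()+188, xs.max()+188
for f in('scene.png','s9.png','s15.png'): 
    r=low(cv2.imread('pics/'+f)); print(f,r,np.mean(r[0]))
print('px/mm',px, (np.mean(low(s['image'])[0])-np.mean(low(cv2.imread('pics/scene.png'))[0]))/px)
togo(.605,-.2048,.2885)"
```

```text
[201.91149303 193.36355481] [202.47592419 198.16010814]
scene.png ([np.int64(196), np.int64(196), np.int64(196), np.int64(197), np.int64(197), np.int64(197), np.int64(197), np.int64(197), np.int64(197), np.int64(196), np.int64(196), np.int64(195), np.int64(195), np.int64(194)], np.int64(191), np.int64(210)) 196.14285714285714
s9.png ([np.int64(196), np.int64(196), np.int64(197), np.int64(197), np.int64(197), np.int64(197), np.int64(197), np.int64(197), np.int64(197), np.int64(196), np.int64(196), np.int64(196), np.int64(195), np.int64(195)], np.int64(191), np.int64(210)) 196.35714285714286
s15.png ([np.int64(201), np.int64(202), np.int64(202), np.int64(202), np.int64(202), np.int64(202), np.int64(202), np.int64(202), np.int64(202), np.int64(202), np.int64(201), np.int64(201), np.int64(201), np.int64(200)], np.int64(192), np.int64(210)) 201.57142857142858
px/mm 0.3997127772102971 13.581180632900715
shift [-0.  0. -0.] turn -0.0 | cur [ 0.605  -0.2048  0.2885] yaw 102.5 tz [ 0.003  0.007 -1.   ] F [-1.5  0.4  6.1] gap -0.002 t 22.65
```

Request:
servo_tool([
  [[0,0,0.3],0,-1],
  [[0,0,0.3],0,-1],
  [[0,0,0.3],0,-1],
  [[0,0,0.3],0,-1],
])

```text
t: 23.05
tcp_pos: [0.605, -0.2048, 0.2884]
tool_rot: [0.626, 0.78, 0.004, -0.001]
force: [-1.4, 0.1, 6.2]
finger_gap: 0.0
```

The travel reads 12.0 mm by arm position and about 13 mm by the image. At 6.2 N the force is a little under the 7 N nominal. Green is still showing, so I'm handing in with the plunger held.

```bash
python3 -c "
from station import sign_off
print(sign_off())"
```

```text
the job is handed in; nothing more can be done
None
```

I moved the red tube into the one-dot pocket, then the blue tube into the two-dot pocket. I pressed the plunger about half way and handed in at about 23 s while still holding it there.

**Tubes:** both were pushed until they stopped and then let go. They stopped at tool heights of 0.2736 m (red) and 0.2742 m (blue), against 0.2737 m and 0.2743 m expected. The last scene picture shows both standing upright in their pockets, with the three-dot pocket empty.

**Other items:** I touched nothing else. The white and black tubes still stood in the rack in the scene picture taken after the red tube was placed. I did not check the rack or all of the bystanders again after that.

**Plunger:** the checks on the travel agree only roughly:

| Check | Reading | Travel |
|---|---|---|
| Fingertip height | 0.115 m | about 12 mm |
| Head movement in the scene picture | 5.4 px | about 13–13.5 mm, coarse at 0.4 px per mm |
| Force | 6.2 N (7 N is nominal for half way) | slightly under 12 mm |
| Stem colours | white and a thin band of green visible | under 16 mm |

The dark collar at the foot of the stem made it impossible to tell in the picture whether the black band had fully gone.

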